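Snap a transformer core shut in the bench assembly pliers

ROBOT

A 6-joint arm with a two-finger parallel gripper is mounted at the origin on the work surface; the furniture and walls round the work are solid. World frame = base frame: x ahead of the robot, y to its left, z up, the work surface at z = 0. Lengths are in m, angles in rad, forces in N, time in s.
With the tool pointing down it reaches from about 0.25 to 0.775 m from the base axis. Payload 4 kg.
Tool frame: the origin (TCP) lies at the very end of the fingers, on their centre line; the grasp point (between the pads) lies 19 mm behind it (robot.tcp_to_grasp is the distance from the TCP to the grasp point, in m); z points along the fingers, y is the line along which they close (so a half turn about z gives the same grasp; the last joint's range is limited). The gripper opens to 94 mm and grips with 3 to 60 N. Pads are 16 mm wide; open, the fingers measure 119 mm over their backs; the gripper's body (75 mm by 177 mm) begins 78 mm behind the grasp point.
Start: joints at [-1.328, 0.087, 1.371, -0, 1.684, -0.103], TCP at [0.186, -0.517, 0.206] pointing down, gripper open.
Joint ranges: [-3.1, 3.1], [-0.76, 2.03], [0.27, 2.55], [-1.08, 4.22], [0.17, 2.65], [-2.57, 2.57]. Speed limits (rad/s): [2.79, 2.79, 3.14, 3.14, 3.14, 3.14].

INTERFACE

Orientations are given as [roll, pitch, yaw] about the fixed x, y, z axes, in that order (R = Rz(yaw) Ry(pitch) Rx(roll)).
In Python, from bench import robot gives the robot as it stands.
- The arm moves only by the tool tcp_steps, called after "Call:" as a command line: name --pt "numbers of a row" for each row, then --argument value for the rest. Schema: {"type":"object","properties":{"segments":{"type":"array","items":{"type":"array","items":{"type":"number"},"minItems":5,"maxItems":5},"minItems":1,"maxItems":20},"only":{"type":"string"},"quiet":{"type":"boolean"},"lines":{"type":"string"}},"required":["segments"],"additionalProperties":false}. segments is a list of rows, 1 to 20 of them, each of 5 numbers: the finger opening in m, then dx, dy, dz in units of 25 mm, then a turn about the tool's z in rad; each row shifts and turns the commanded pose from where the row before left it, along the tool's axes as they then stand; what a row does not reach is not made up. A row lasts 1/12 s, in which the tool goes at most 0.0417 m and 0.125 rad, less where a joint would pass 70% of its speed; a pose out of reach is approached as far as the arm can. The fingers move at their own pace and stop on an object; the grip force is fixed at half the most. Time passes only in rows, so rows that do not move let the fingers close. The tool returns the time, the measured TCP pose, the force, the opening and the grip force at its end. only (a regular expression) keeps the lines of the reply that match it, lines (a string "A,B") keeps lines A to B, and quiet returns only ok. Input that does not fit is refused with a message, and nothing moves.
- robot.get_obs(): the state, without advancing time (a new reading comes with each control period).
- robot.snapshot(name): name is "scene" or "top" or "wrist"; returns a dict with "color" (420x560x3 uint8, blue, green, red), "fx", "fy", "cx", "cy" (pixels), "k1" (the pictures are not rectified: a ray, as slopes to the right and down, at radius r is drawn at 1 + k1 r^2 times it, then the intrinsics apply), "extrinsics" (4x4, takes a point from world to camera coordinates). Camera axes: x right, y down, z forward; pixel columns grow to the right and rows downward; lengths in m; the calibration is good to about 2 mm. A picture is of the moment at which its call begins. There is no depth.
- robot.close_job(): hands the job in; it is judged then, once.
The state is a dict: "time": time; "joint_positions": joint angles; "qvel": joint speeds; "joint_torque": joint torques, N m; "tool_pos": TCP position; "ee_rot": TCP orientation; "wrist_force": force on the tool from outside, world axes, zero at the start; "wrist_torque": the same for the moment, N m; "width": finger opening in m; "finger_force": force on a finger pad.
Only numpy, scipy, OpenCV 4.12 (cv2) and the standard library are available. Lean on these libraries where they do the work, as an engineer would, in place of code of your own. Each camera call takes 0.05 s, during which the arm holds its last target. There are 200 camera calls.

TASK

Stand the transformer on its pins in the white nest of the bench pliers, its sliding core half facing one of the jaws, then squeeze the two red handles together until the spring clip snaps over its bead and the two core halves are shut, and let the handles spring fully open. Then lift the finished transformer out and set it down on its pins in the pink-lined black tray. Ferrite chips, so never let it drop, and leave the tape roll, solder reel and green terminal strip where they are.

Things in the scene. Friction and masses are not known exactly. Their poses are not given: they have to be found in the camera images.
- transformer: Loose box-shaped near-black ferrite transformer, 0.11 kg, steel clip on top, pins below. Origin: centre of the pin underside; z up, y along the core axis. Width in x 34 mm; height: pins 0-4, rails 4-8 (x -15 to 15 mm), ferrite 8-34, clip to 38 mm. Fixed half at y -20 to 0 mm; sliding half at y 6 to 26 mm open, 0 to 20 mm shut.
- core_seam (a point): Grip point of the transformer: on its centre plane, above its origin, 21 mm over the pin underside; axes as the transformer. Grip here across the flat flanks at x = -17 and +17 mm (z 8 to 34 mm).
- core_half (a joint): How far the sliding core half is pushed on, m: 0 to 0.0012 at the start (gap about 6 mm), 0.006 when shut. The push needed rises to a peak of about 13 N near 0.0015, falls away, and past 0.0036 the clip itself pulls the half home and keeps it shut.
- press: Level pliers on a grey bench stand, fixed. Origin: under the pivot, on the bench; x from pivot towards jaws, z up. Jaws and crossed red handles swing level at height 56 mm. White jaw pads (20 mm in x, z 47 to 65 mm) at x = 82 mm stand 57 mm apart when open. Pivot boss radius 14 mm, its nut up to z 78 mm; jaw arms stay over 28 mm off the centre line from x = 30 mm on.
- nest (a point): Centre of the white nest floor between the jaws, 82 mm along the press's x, 35 mm above the bench; axes as the press. The transformer stands here on its pins, own y along the press's y (either way round), between two 4 mm high lips across x that leave the pins about 4 mm each way; some 5 mm to each jaw pad if its 46 mm are centred (own origin 3 mm off the nest); closing jaws centre it.
- squeeze_point (a point): Midway between the two red handles, 120 mm from the pivot along the press's -x, 56 mm above the bench; axes as the press. Handles are round 14 mm bars, 63 mm over their outsides here when open, about 38 mm when the core is shut. Squeeze them along the press's y from above; up to about 12 N on each (24 N if only one finger bears): grip with 40 N.
- handle_a (a joint): Closing angle of one handle, rad: 0 fully open, about 0.07 when the pads first meet the transformer, about 0.107 when the core is shut, stop at 0.125. The other handle mirrors it; a spring opens both when let go.
- tray: Low black tray, 90 mm in x and 100 mm in y, rim 13 mm high, walls 4 mm, lined with hard pink foam; fixed. Origin: centre of its underside.
- tray_floor (a point): Centre of the tray's inner floor (top of the foam), 6 mm above the bench; axes as the tray.
- tape: Bystander: black tape roll, 67 mm across, 19 mm high. Origin: underside centre.
- solder: Bystander: white solder reel, 55 mm across, 38 mm high. Origin: underside centre.
- terminals: Bystander: green screw terminal strip, 10 x 42 mm, 10 mm high. Origin: underside centre.

How it is judged:
By the outcome, as a careful person would: the job done as asked, in the order asked, and still so for the second after the job is handed in, with the robot touching nothing.
It also fails if it takes over 62 s, if anything falls off the work surface, if the arm or the gripper's body presses on something with over 40 N, if the wrist force passes 120 N, or if a joint passes its speed limit or range.

## Working session

There is one attempt and no reset: what is moved stays moved. The work goes in short steps, Python scripts to look and compute and a tool call to move; the robot and the scene stay as the last step left them, time stands still between calls to the robot, and variables do not carry over. Pictures are saved under pics/ and viewed, at most 10 in all, crops included, and the job is handed in when it is done.

```bash
ls; mkdir -p pics
```

Run:
```python
from bench import robot
import cv2, numpy as np
np.set_printoptions(precision=4,suppress=True)
for n in ("scene","top"):
    s=robot.snapshot(n); cv2.imwrite(f"pics/{n}0.png",s["color"]); np.savez(f"pics/{n}0.npz",**s)
    print(n,s["fx"],s["fy"],s["cx"],s["cy"],s["k1"]);print(s["extrinsics"])
o=robot.get_obs();print(o["time"],o["tool_pos"],o["ee_rot"],o["width"],o["wrist_force"])
```

```text
bench.py
pics
scene 539.6960683611361 539.6960683611361 287.0861883395843 210.67019978911537 -0.15781246389871964
[[ 0.9919 -0.1248 -0.0244 -0.5018]
 [-0.0951 -0.6014 -0.7933  0.1126]
 [ 0.0843  0.7892 -0.6084  0.9237]
 [ 0.      0.      0.      1.    ]]
top 475.7334046556467 475.7334046556467 276.00333255437044 213.72101617871533 0.01875006643025476
[[-0.0223 -0.9997 -0.0094  0.0391]
 [-0.9933  0.0232 -0.1136  0.5125]
 [ 0.1137  0.0068 -0.9935  0.8677]
 [ 0.      0.      0.      1.    ]]
0.1 [ 0.1863 -0.517   0.2044] [-3.1396 -0.0002  0.3458] 0.09396440942988493 [0.4447 0.4964 0.5441]
```

View pics/scene0.png

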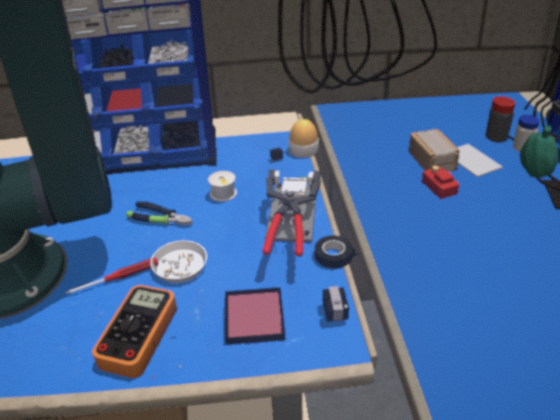

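View pics/top0.png

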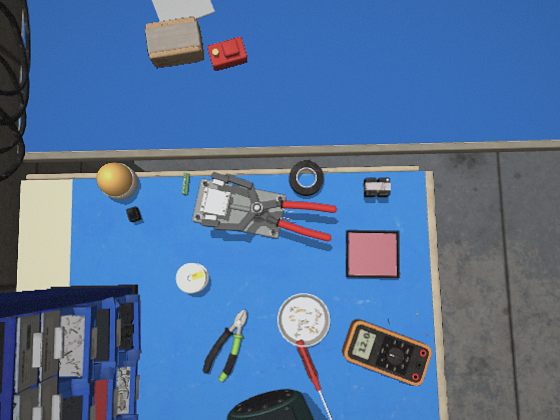

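The scene view shows the press at about (290,205), the tray at (255,315) and the transformer at (335,303). In the top view the pivot is at (257,208), the nest at (214,200), the transformer at (377,187), the tray at (372,254) and the tape at (305,179). Next I'll view enlarged crops.

Run:
```python
import cv2, numpy as np
t=cv2.imread("pics/top0.png"); s=cv2.imread("pics/scene0.png")
r=lambda im,x,y,w,h,k: cv2.resize(im[y:y+h,x:x+w],None,fx=k,fy=k,interpolation=cv2.INTER_CUBIC)
c=np.zeros((600,800,3),np.uint8)
c[0:300,0:480]=r(t,185,168,160,75,3)[:, :480][:300] if False else np.pad(r(t,185,168,160,75,3),((0,75),(0,0),(0,0)))
c[0:300,500:800]=r(t,352,170,50,50,6)
c[300:600,0:300]=r(s,260,165,75,100,3)[:300,:225].copy() if False else np.pad(r(s,260,165,75,100,3),((0,0),(0,75),(0,0)))
c[300:600,500:800]=r(s,310,278,50,50,6)
c[300:600,240:480]=r(s,262,165,60,75,4)
cv2.imwrite("pics/crop1.png",c)
```

```text
(no output)
```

View pics/crop1.png

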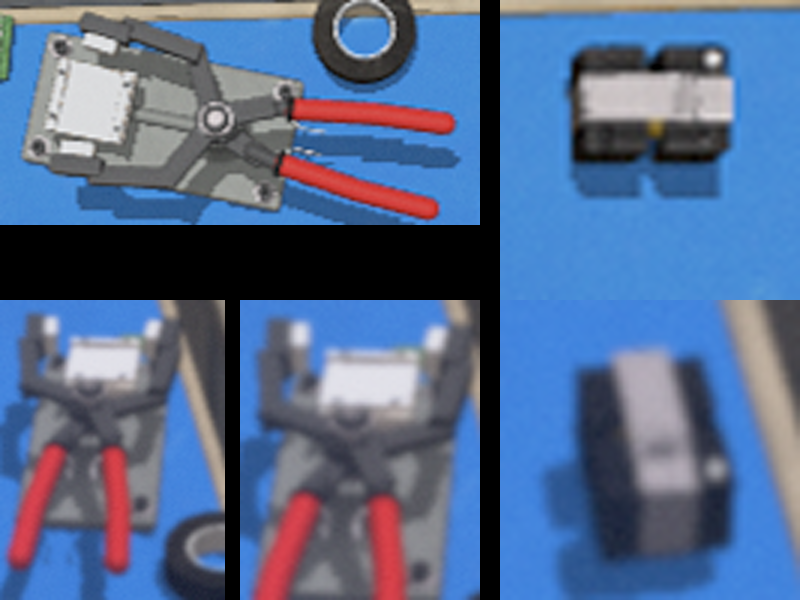

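The crops show the transformer's gap in the top view at about (377,187), with its axis close to world y. The press nut is at (256.5,207.5) and its white pads are at (217.5,182) and (210.5,217.5). I'll locate these from both views.

Create h.py:
```python
import numpy as np, cv2
from bench import robot
np.set_printoptions(precision=4,suppress=True)
def cam(s):
    K=np.array([[s["fx"],0,s["cx"]],[0,s["fy"],s["cy"]],[0,0,1.]]); return K,np.array([float(s["k1"]),0,0,0]),np.array(s["extrinsics"])
def load(f): return dict(np.load(f))
def ray(s,p):
    K,d,E=cam(s); n=cv2.undistortPoints(np.array([[p]],float),K,d)[0,0]
    R=E[:3,:3]; return -R.T@E[:3,3], R.T@np.array([n[0],n[1],1])
def onz(s,p,z):
    o,r=ray(s,p); return o+r*(z-o[2])/r[2]
def tri(*sp):
    A=np.zeros((3,3));b=np.zeros(3);L=[]
    for s,p in sp:
        o,r=ray(s,p); r=r/np.linalg.norm(r); M=np.eye(3)-np.outer(r,r); A+=M;b+=M@o; L.append((M,o))
    x=np.linalg.solve(A,b); return x, max(np.linalg.norm(M@(x-o)) for M,o in L)
def proj(s,X):
    K,d,E=cam(s); return cv2.projectPoints(np.atleast_2d(np.array(X,float)),cv2.Rodrigues(E[:3,:3])[0],E[:3,3],K,d)[0][:,0]
```

Run:
```python
from h import *
t=load("pics/top0.npz"); s=load("pics/scene0.npz")
c=lambda x,y,k,ox,oy:((x+.5)/k-.5+ox,(y+.5)/k-.5+oy)
T3=lambda x,y:c(x,y,3,185,168); S4=lambda x,y:c(x-240,y-300,4,262,165); S3=lambda x,y:c(x,y-300,3,260,165)
T6=lambda x,y:c(x-500,y,6,352,170); S6=lambda x,y:c(x-500,y-300,6,310,278)
P=dict(nut=(T3(215,119),S4(350,412)),n1=(T3(62,58),S4(420,352)),n2=(T3(138,68),S4(415,405)),n3=(T3(127,143),S4(318,400)),n4=(T3(50,133),S4(328,349)),
 padR=(T3(98,42),S3(154,326)),padL=(T3(77,149),S3(50,324)),
 hR=(T3(448,123),S3(118,563)),hL=(T3(430,210),S3(20,560)),
 clip=(T6(578,97),S6(665,545)),clip2=(T6(730,98),S6(640,352)),bead=(T6(712,58),S6(715,468)))
for k,(a,b) in P.items(): print(k,*tri((t,a),(s,b)))
for k,p,z in (("nut",T3(215,119),.078),("padR",T3(98,42),.065),("padL",T3(77,149),.065),("hR",T3(448,123),.063),("hL",T3(430,210),.063),
 ("clipA",T6(578,97),.038),("clipB",T6(733,98),.038),("fA",T6(645,50),.034),("fB",T6(655,50),.034),("gap",T6(651,103),.036),
 ("t1",(346.5,231),.013),("t2",(398,231),.013),("t3",(399,278),.013),("t4",(347,277),.013),("tape",(305.5,179),.019)):
  print(k,onz(t,p,z))
for k,p in (("t1",(226,291)),("t2",(282,289.5)),("t3",(286,340)),("t4",(225,343))): print("scene",k,onz(s,p,.013))
```

```text
nut [0.5199 0.0621 0.0736] 0.000634575327041868
n1 [0.5662 0.1593 0.0363] 4.315205867301226e-05
n2 [0.5573 0.1114 0.0388] 0.001024589559937454
n3 [0.5106 0.1185 0.0419] 0.00028660931282083695
n4 [0.5198 0.1668 0.0379] 0.0010677576657061926
padR [0.5708 0.1331 0.0633] 9.943483001026056e-05
padL [0.5052 0.1464 0.0631] 0.00031299108346945963
hR [ 0.5169 -0.0792  0.0552] 0.00018300392754580923
hL [ 0.4646 -0.0666  0.0532] 0.00020988610643653556
clip [ 0.5704 -0.1524 -0.031 ] 0.002469701064945297
clip2 [ 0.5533 -0.1791  0.0723] 0.0006073160989994997
bead [ 0.5729 -0.1835  0.0323] 0.0006389469453741898
nut [0.52   0.0619 0.078 ]
padR [0.5705 0.1329 0.065 ]
padL [0.5054 0.1461 0.065 ]
hR [ 0.5162 -0.0783  0.063 ]
hL [ 0.4638 -0.0656  0.063 ]
clipA [ 0.5611 -0.14    0.038 ]
clipB [ 0.5597 -0.1882  0.038 ]
fA [ 0.5763 -0.1623  0.034 ]
fB [ 0.5762 -0.1655  0.034 ]
gap [ 0.559 -0.163  0.036]
t1 [ 0.4788 -0.1063  0.013 ]
t2 [ 0.4765 -0.2042  0.013 ]
t3 [ 0.3879 -0.2014  0.013 ]
t4 [ 0.3918 -0.1038  0.013 ]
tape [ 0.5803 -0.0308  0.019 ]
scene t1 [ 0.3936 -0.1073  0.013 ]
scene t2 [ 0.4833 -0.117   0.013 ]
scene t3 [ 0.477 -0.22   0.013]
scene t4 [ 0.3879 -0.2132  0.013 ]
```

Add to h.py:
```python
def delta(x,y,z,yaw):
    o=robot.get_obs(); w=o["ee_rot"][2]; d=np.array([x,y,z])-o["tool_pos"]
    tx=np.array([np.cos(yaw),np.sin(yaw)]); ty=np.array([np.sin(yaw),-np.cos(yaw)])
    print("t",round(o["time"],2),"pos",o["tool_pos"],"rot",o["ee_rot"],"w",o["width"]," delta after turn: dx %.4f dy %.4f dz %.4f turn-first %.4f"%(d[:2]@tx,d[:2]@ty,-d[2],(w-yaw+np.pi)%(2*np.pi)-np.pi))
```

```text
(no output)
```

Call:
tcp_steps --pt "0.094 0 0 0 -0.12" --pt "0.094 0 0 0 -0.12" --pt "0.094 0 0 0 -0.12" --pt "0.094 0 0 0 -0.12" --pt "0.094 0 0 0 -0.12" --pt "0.094 0 0 0 -0.12" --pt "0.094 0 0 0 -0.12" --pt "0.094 0 0 0 -0.12" --pt "0.094 0 0 0 -0.12" --pt "0.094 0 0 0 -0.12" --pt "0.094 0 0 0 -0.025" --pt "0.094 0 0 0 0"

```text
time: 1.1
tool_pos: [0.1864, -0.5172, 0.205]
ee_rot: [-3.141, -0.001, 1.569]
wrist_force: [-0.8, -0.5, 0.0]
width: 0.0941
finger_force: 0.0
```

```bash
python3 -c "
from h import *
delta(.559,-.163,.2,1.571)"
```

```text
t 1.1 pos [ 0.1864 -0.5172  0.205 ] rot [-3.1413 -0.0009  1.5691] w 0.09408983274755774  delta after turn: dx 0.3541 dy 0.3727 dz 0.0050 turn-first -0.0019
```

The manual's scale: shifts go in units of 25 mm. Converting my numbers, 0.029 m is 1.16, 0.028 m is 1.12.

Call:
tcp_steps --pt "0.094 1.08 1.16 0 0" --pt "0.094 1.08 1.16 0 0" --pt "0.094 1.08 1.16 0 0" --pt "0.094 1.08 1.16 0 0" --pt "0.094 1.08 1.16 0 0" --pt "0.094 1.08 1.16 0 0" --pt "0.094 1.08 1.16 0 0" --pt "0.094 1.08 1.16 0 0" --pt "0.094 1.08 1.16 0 0" --pt "0.094 1.08 1.16 0 0" --pt "0.094 1 1.1 0 0" --pt "0.094 1 1.1 0 0" --pt "0.094 0.56 1.12 0 0" --pt "0.094 0 0 0 0" --pt "0.094 0 0 0 0"

```text
time: 2.35
tool_pos: [0.56, -0.1824, 0.2045]
ee_rot: [-3.14, -0.0, 1.572]
wrist_force: [-0.3, 0.8, 1.1]
width: 0.0938
finger_force: 0.0
```

Run:
```python
from h import *
s=robot.snapshot("wrist"); np.savez("pics/w1.npz",**s); cv2.imwrite("pics/w1.png",s["color"])
E=s["extrinsics"]; print(-E[:3,:3].T@E[:3,3],E[2,:3],s["fx"],s["k1"]); delta(.559,-.163,.2,1.571)
print(proj(s,[[.559,-.163,.036]]))
```

```text
[ 0.5599 -0.1132  0.3829] [-0.001  -0.2413 -0.9704] 375.57353227857834 -0.1020839906682338
t 2.4 pos [ 0.5592 -0.1833  0.2048] rot [-3.1399  0.0001  1.5702] w 0.09395341023044455  delta after turn: dx 0.0203 dy -0.0002 dz 0.0048 turn-first -0.0008
[[280.296  170.2505]]
```

View pics/w1.png

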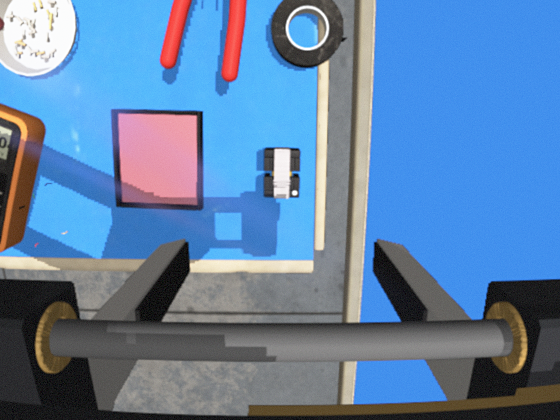

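The wrist view shows the transformer upright at about (282,172), its axis within 1-2° of vertical, with the bead at (294,193). The tray corners are at (111,110), (203,110), (204,209) and (118,208). I'll descend part way and crop both views.

Call:
tcp_steps --pt "0.094 0.48 0 1.2 0" --pt "0.094 0.32 0 1.4 0" --pt "0.094 0 0 1.4 0" --pt "0.094 0 0 0 0" --pt "0.094 0 0 0 0"

```text
time: 2.82
tool_pos: [0.5569, -0.1639, 0.1037]
ee_rot: [-3.136, -0.002, 1.568]
wrist_force: [0.0, 0.6, 0.3]
width: 0.0939
finger_force: 0.0
```

Run:
```python
from h import *
s=robot.snapshot("wrist"); np.savez("pics/w2.npz",**s); a=load("pics/w1.npz")
delta(.559,-.163,.1,1.571)
c=np.zeros((600,800,3),np.uint8)
for i,(q,n,k) in enumerate(((a,400//8,8),(s,100,4))):
    p=proj(q,[[.559,-.163,.03]])[0].astype(int)-n//2; print(i,"origin",p,"scale",k)
    c[:400,i*400:i*400+400]=cv2.resize(q["color"][p[1]:p[1]+n,p[0]:p[0]+n],(400,400),interpolation=cv2.INTER_CUBIC)
cv2.imwrite("pics/crop2.png",c[:400])
```

```text
t 2.87 pos [ 0.559  -0.1646  0.1066] rot [3.1412 0.0005 1.5685] w 0.09366187302922781  delta after turn: dx 0.0016 dy 0.0000 dz 0.0066 turn-first -0.0025
0 origin [255 144] scale 8
1 origin [234 166] scale 4
```

View pics/crop2.png

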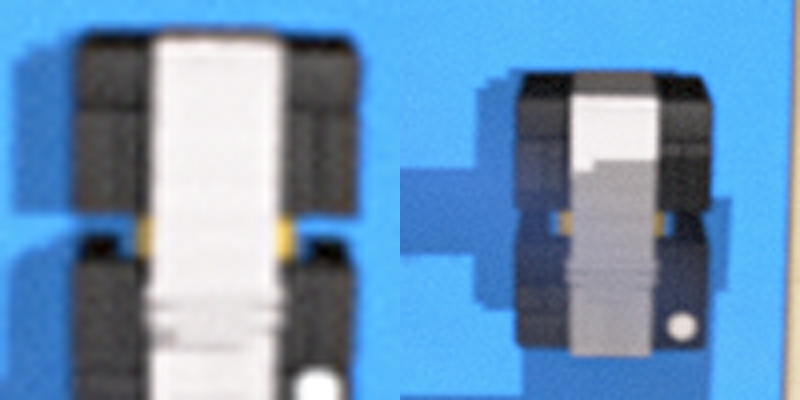

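Both crops show the clip running vertically. In the left crop (w1) the bead is at (318,388); in the right (w2) it is at (683,326). The gap in w2 is at rows 210-245 and the flanks are at columns 517 and 710.

Run:
```python
from h import *
a=load("pics/w1.npz");b=load("pics/w2.npz");t=load("pics/top0.npz");sc=load("pics/scene0.npz")
A=lambda x,y:((x+.5)/8-.5+255,(y+.5)/8-.5+144); B=lambda x,y:((x-400+.5)/4-.5+234,(y+.5)/4-.5+166)
for n,p,q in (("bead",A(318,388),B(683,326)),("clipfarL",A(151,38),B(571,95)),("clipfarR",A(285,38),B(659,95)),("stepL",A(148,300),B(568,265)),("stepR",A(283,300),B(657,265))):
    print(n,tri((a,p),(b,q)))
print("clip far/near", onz(b,B(615,95),.038),onz(b,B(611,355),.038))
print("ferr z34 near L,R",onz(b,B(516,346),.034),onz(b,B(709,346),.034),"far L,R",onz(b,B(517,103),.034),onz(b,B(710,103),.034))
print("gap", onz(b,B(530,210),.034),onz(b,B(530,247),.034))
# tray: w1 + top, outer rim corners
W=[(111,110),(203,110),(204,209),(118,209)]; T=[(347,277),(346.5,231),(398,231),(399,278)]
for w,p in zip(W,T): print("tray",tri((a,w),(t,p)),onz(a,w,.013))
```

```text
bead (array([ 0.5724, -0.1835,  0.0365]), np.float64(0.00022892290724240368))
clipfarL (array([ 0.5531, -0.1426,  0.0377]), np.float64(0.00038120803680181004))
clipfarR (array([ 0.568 , -0.1425,  0.0379]), np.float64(2.07410851263723e-05))
stepL (array([ 0.5524, -0.1739,  0.0316]), np.float64(0.0002814097249695198))
stepR (array([ 0.5682, -0.1739,  0.0319]), np.float64(5.8654907325992575e-05))
clip far/near [ 0.5608 -0.1425  0.038 ] [ 0.5602 -0.1882  0.038 ]
ferr z34 near L,R [ 0.5435 -0.1881  0.034 ] [ 0.5774 -0.1881  0.034 ] far L,R [ 0.5443 -0.1446  0.034 ] [ 0.5768 -0.1447  0.034 ]
gap [ 0.5463 -0.1633  0.034 ] [ 0.5462 -0.1699  0.034 ]
tray (array([ 0.3914, -0.1052,  0.009 ]), np.float64(0.000864761143140432)) [ 0.3929 -0.1061  0.013 ]
tray (array([ 0.4804, -0.1081, -0.0044]), np.float64(0.0007899011868525613)) [ 0.4844 -0.1077  0.013 ]
tray (array([ 0.4777, -0.2092, -0.0032]), np.float64(0.0008978772498025644)) [ 0.4812 -0.206   0.013 ]
tray (array([ 0.3877, -0.2056,  0.0059]), np.float64(0.0023095417195182397)) [ 0.3907 -0.2062  0.013 ]
```

Clip height checks out at 38 mm, centre is (0.5603,-0.1655) and the axis is about 90°. I'll descend with the fingers only partly open because the table's edge trim is close.

Call:
tcp_steps --pt "0.045 0 0 0 0" --pt "0.045 0 0 0 0" --pt "0.045 0 0 0 0" --pt "0.045 0 0 0 0" --pt "0.045 0 0 0 0" --pt "0.045 -0.04 0.052 0.4 0" --pt "0.045 0 0 0.8 0" --pt "0.045 0 0 0.8 0" --pt "0.045 0 0 0.6 0" --pt "0.045 0 0 0 0" --pt "0.045 0 0 0 0" --pt "0.045 0 0 0 0"

```text
time: 3.87
tool_pos: [0.5613, -0.1646, 0.0411]
ee_rot: [3.141, 0.0, 1.571]
wrist_force: [0.4, -0.5, 0.2]
width: 0.0449
finger_force: 0.0
```

Run:
```python
from h import *
delta(.5603,-.1655,.007,1.568)
```

```text
t 3.87 pos [ 0.5613 -0.1646  0.0411] rot [3.1406 0.0004 1.5709] w 0.04486520111495442  delta after turn: dx -0.0009 dy -0.0010 dz 0.0341 turn-first 0.0029
```

Call:
tcp_steps --pt "0.045 -0.02 -0.02 0.4 0" --pt "0.045 0 0 0.4 0" --pt "0.045 0 0 0.32 0" --pt "0.045 0 0 0.24 0" --pt "0.045 0 0 0 0" --pt "0.045 0 0 0 0"

```text
time: 4.37
tool_pos: [0.5597, -0.1648, 0.0056]
ee_rot: [-3.14, -0.001, 1.571]
wrist_force: [-0.4, 0.1, 0.2]
width: 0.0451
finger_force: 0.0
```

Run:
```python
from h import *
delta(.5603,-.1655,.007,1.568)
```

```text
t 4.37 pos [ 0.5597 -0.1648  0.0056] rot [-3.1401 -0.0005  1.5707] w 0.04509808099337971  delta after turn: dx -0.0007 dy 0.0006 dz -0.0014 turn-first 0.0027
```

Call:
tcp_steps --pt "0.03 0 0 0 0" --pt "0.03 0 0 0 0" --pt "0.03 0 0 0 0" --pt "0.03 0 0 0 0" --pt "0.03 0 0 0 0" --pt "0.03 0 0 0 0"

```text
time: 4.87
tool_pos: [0.5606, -0.1651, 0.007]
ee_rot: [3.141, 0.0, 1.571]
wrist_force: [-0.1, 1.2, 0.8]
width: 0.0341
finger_force: 30.0
```

Scaled: -0.02 m is -0.8, -0.015 m is -0.6.

Call:
tcp_steps --pt "0.03 0 0 -0.4 0" --pt "0.03 0 0 -0.6 0" --pt "0.03 0 0 -0.6 0" --pt "0.03 0 0 -0.8 -0.1" --pt "0.03 0 0 -0.8 -0.12" --pt "0.03 0 0 -0.8 -0.12" --pt "0.03 0 0 -0.8 -0.12" --pt "0.03 0 0 -0.8 -0.12" --pt "0.03 0 0 -0.4 -0.12" --pt "0.03 0 0 0 -0.12" --pt "0.03 0 0 0 -0.12" --pt "0.03 0 0 0 -0.12" --pt "0.03 0 0 0 -0.12" --pt "0.03 0 0 0 -0.12" --pt "0.03 0 0 0 -0.047" --pt "0.03 0 0 0 0" --pt "0.03 0 0 0 0"

```text
time: 6.28
tool_pos: [0.56, -0.1649, 0.1566]
ee_rot: [-3.142, -0.0, 2.916]
wrist_force: [0.4, 0.0, -0.3]
width: 0.0339
finger_force: 30.0
```

Run:
```python
from h import *
delta(.538,.142,.16,2.918)
```

```text
t 6.28 pos [ 0.56   -0.1649  0.1566] rot [-3.1416 -0.0003  2.9163] w 0.03392327445643392  delta after turn: dx 0.0895 dy 0.2943 dz -0.0034 turn-first -0.0017
```

Call:
tcp_steps --pt "0.03 0.36 1.18 0 0" --pt "0.03 0.36 1.18 0 0" --pt "0.03 0.36 1.18 0 0" --pt "0.03 0.36 1.18 0 0" --pt "0.03 0.36 1.18 0 0" --pt "0.03 0.36 1.18 0 0" --pt "0.03 0.36 1.18 0 0" --pt "0.03 0.36 1.18 0 0" --pt "0.03 0.36 1.18 0 0" --pt "0.03 0.36 1.18 0 0" --pt "0.03 0 0 0 0" --pt "0.03 0 0 0 0" --pt "0.03 0 0 0 0"

```text
time: 7.37
tool_pos: [0.5378, 0.1423, 0.1565]
ee_rot: [-3.141, 0.0, 2.918]
wrist_force: [-0.2, 0.3, -1.8]
width: 0.034
finger_force: 30.0
```

Run:
```python
from h import *
delta(.538,.142,.16,2.918)
s=robot.snapshot("wrist"); np.savez("pics/w3.npz",**s); cv2.imwrite("pics/w3.png",s["color"])
print(proj(s,[[.538,.142,.035],[.52,.062,.078]]))
```

```text
t 7.37 pos [0.5378 0.1423 0.1565] rot [-3.1407  0.0001  2.9175] w 0.033966799787665015  delta after turn: dx -0.0002 dy -0.0003 dz -0.0035 turn-first -0.0005
[[281.3656 202.9453]
 [166.8714 216.9142]]
```

View pics/w3.png

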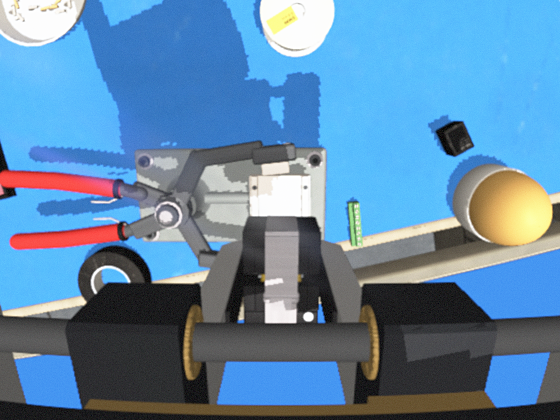

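The wrist view shows the transformer held above the nest. The nut is at (169,213), the far jaw pad at (275,165), the nest plate's left edge at column 249 and right edge at 312, and the handle ends at (5,181) and (14,241).

Run:
```python
from h import *
w=load("pics/w3.npz");t=load("pics/top0.npz");sc=load("pics/scene0.npz")
c=lambda x,y,k,ox,oy:((x+.5)/k-.5+ox,(y+.5)/k-.5+oy)
T3=lambda x,y:c(x,y,3,185,168); S4=lambda x,y:c(x-240,y-300,4,262,165)
print("nut tri",tri((t,T3(215,119)),(w,(169,213))),tri((t,T3(215,119)),(sc,S4(350,412)),(w,(169,213))))
print("nut w",onz(w,(169,213),.078)); m=(onz(w,(5,181),.056)+onz(w,(14,241),.056))/2; print("hmid",m)
L=onz(w,(249.5,195),.039);R=onz(w,(312.5,195),.039); print("nest L,R",L,R,(L+R)/2)
n=onz(w,(169,213),.078)[:2]
for yaw in (1.327,1.347,1.367):
  u=np.array([np.cos(yaw),np.sin(yaw)]);v=np.array([-u[1],u[0]])
  print(yaw,"nest",n+.082*u,"edges x",(L[:2]-n)@u,(R[:2]-n)@u,"handles y",(m[:2]-n)@v, "pad",(onz(w,(275,168),.065)[:2]-n)@u,(onz(w,(275,168),.065)[:2]-n)@v)
  print(" base edges y at x<0,x>0",[ (onz(w,p,.02)[:2]-n)@v for p in ((145,151),(320,149))])
print("held clip",onz(w,(283,262),.1565-.007+.038))
```

```text
nut tri (array([0.5198, 0.0621, 0.0714]), np.float64(0.0010069012326687516)) (array([0.5195, 0.0624, 0.0732]), np.float64(0.0011484518502394173))
nut w [0.5176 0.0644 0.078 ]
hmid [ 0.4908 -0.0751  0.056 ]
nest L,R [0.525  0.1186 0.039 ] [0.5362 0.1681 0.039 ] [0.5306 0.1434 0.039 ]
1.327 nest [0.5374 0.1439] edges x 0.054452251233222664 0.10518452540065346 handles y -0.007673739951898862 pad 0.07498751737102201 0.03174705579039227
 base edges y at x<0,x>0 [np.float64(0.038234889754031484), np.float64(0.04227379034965626)]
1.347 nest [0.5358 0.1443] edges x 0.05455925966302034 0.10530208386754249 handles y -0.004835524653651005 pad 0.07560741915470462 0.03024105622481481
 base edges y at x<0,x>0 [np.float64(0.03894520850243636), np.float64(0.040033064427102014)]
1.367 nest [0.5342 0.1447] edges x 0.05464444511639991 0.10537752290489358 handles y -0.001995375210014491 pad 0.07619707897881084 0.028722960639956135
 base edges y at x<0,x>0 [np.float64(0.039639949686702786), np.float64(0.03777632581254401)]
held clip [0.5282 0.1449 0.1875]
```

Scaled: 0.0007 m is 0.028, 0.02 m is 0.8.

Call:
tcp_steps --pt "0.03 0.028 -0.016 0.6 0" --pt "0.03 0 0 0.8 0" --pt "0.03 0 0 0.8 0" --pt "0.03 0 0 0.8 0" --pt "0.03 0 0 0.6 0" --pt "0.03 0 0 0.36 0" --pt "0.03 0 0 0.2 0" --pt "0.03 0 0 0 0" --pt "0.03 0 0 0 0" --pt "0.03 0 0 0 0"

```text
time: 8.25
tool_pos: [0.5382, 0.1423, 0.0539]
ee_rot: [3.141, 0.002, 2.917]
wrist_force: [0.3, 0.0, -1.5]
width: 0.0338
finger_force: 30.0
```

Run:
```python
from h import *
delta(.537,.142,.0415,2.918); print(robot.get_obs()["wrist_force"])
c=np.zeros((600,800,3),np.uint8)
t=robot.snapshot("top");s=robot.snapshot("scene");w=robot.snapshot("wrist")
c[:300,:400]=cv2.resize(t["color"][170:245,170:270],(400,300),interpolation=cv2.INTER_CUBIC)
c[:300,400:]=cv2.resize(s["color"][150:225,240:340],(400,300),interpolation=cv2.INTER_CUBIC)
c[300:,:800]=cv2.resize(w["color"][130:355,130:430],(800,600),interpolation=cv2.INTER_CUBIC)[:300]
cv2.imwrite("pics/crop3.png",c)
```

```text
t 8.25 pos [0.5382 0.1423 0.0539] rot [3.1407 0.0025 2.9173] w 0.033759848746477625  delta after turn: dx 0.0011 dy -0.0006 dz 0.0124 turn-first -0.0007
[ 0.2557  0.0435 -1.4965]
```

View pics/crop3.png

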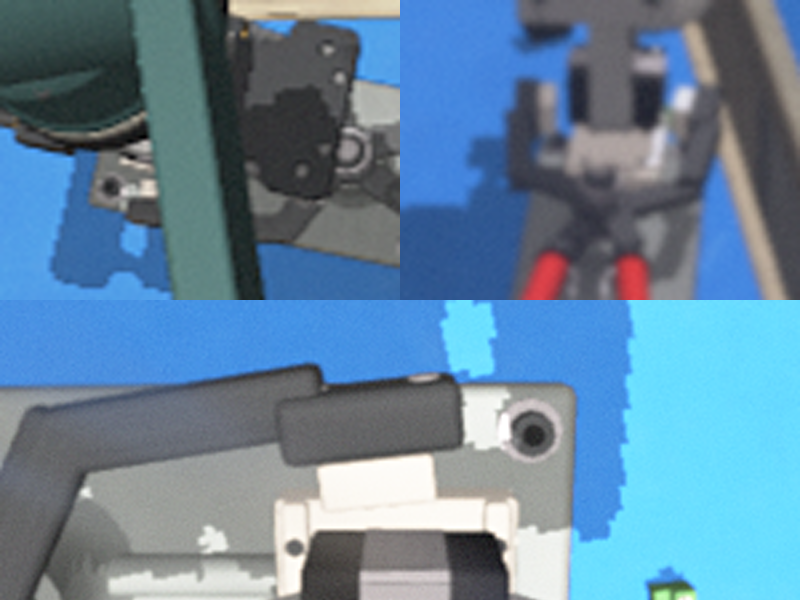

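The crop shows the transformer between the pads, with gaps of about 7 mm on the left and 5 mm on the right. It sits about 1 mm to the +y side of the nest lips. I'll correct by roughly 1 mm each way and lower it.

Scaled: -0.001 m is -0.04, 0.001 m is 0.04.

Call:
tcp_steps --pt "0.03 0.04 -0.04 0 0" --pt "0.03 0 0 0.16 0" --pt "0.03 0 0 0.16 0" --pt "0.03 0 0 0.08 0" --pt "0.03 0 0 0.04 0" --pt "0.03 0 0 0 0" --pt "0.03 0 0 0 0"

```text
time: 8.98
tool_pos: [0.5356, 0.1416, 0.042]
ee_rot: [-3.141, -0.001, 2.918]
wrist_force: [-3.1, 0.7, 5.6]
width: 0.0337
finger_force: 30.0
```

Call:
tcp_steps --pt "0.03 0 0 0.04 0" --pt "0.03 0 0 0 0" --pt "0.03 0 0 0 0"

```text
time: 9.23
tool_pos: [0.5357, 0.1416, 0.0419]
ee_rot: [-3.141, -0.0, 2.918]
wrist_force: [-5.7, -0.1, 8.9]
width: 0.0337
finger_force: 30.0
```

Call:
tcp_steps --pt "0.03 0 0 -0.06 0" --pt "0.03 0 0 0 0" --pt "0.03 0 0 0 0"

```text
time: 9.48
tool_pos: [0.5364, 0.1417, 0.042]
ee_rot: [3.141, 0.001, 2.918]
wrist_force: [-1.3, 0.2, 1.9]
width: 0.034
finger_force: 30.0
```

Run:
```python
from h import *
delta(.537,.142,.0415,2.918); print(robot.get_obs()["wrist_force"],robot.get_obs()["wrist_torque"])
c=np.zeros((600,800,3),np.uint8)
s=robot.snapshot("scene");w=robot.snapshot("wrist")
c[:300,:400]=cv2.resize(s["color"][150:225,240:340],(400,300),interpolation=cv2.INTER_CUBIC)
c[300:,:800]=cv2.resize(w["color"][130:355,130:430],(800,600),interpolation=cv2.INTER_CUBIC)[50:350]
c[:300,400:]=cv2.resize(w["color"][225:300,230:330],(400,300),interpolation=cv2.INTER_CUBIC)
cv2.imwrite("pics/crop4.png",c)
```

```text
t 9.48 pos [0.5364 0.1417 0.042 ] rot [3.1412 0.0009 2.9178] w 0.03395826190492214  delta after turn: dx -0.0005 dy 0.0004 dz 0.0005 turn-first -0.0002
[-1.2807  0.1718  1.8952] [ 0.0496 -0.1446  0.011 ]
```

View pics/crop4.png

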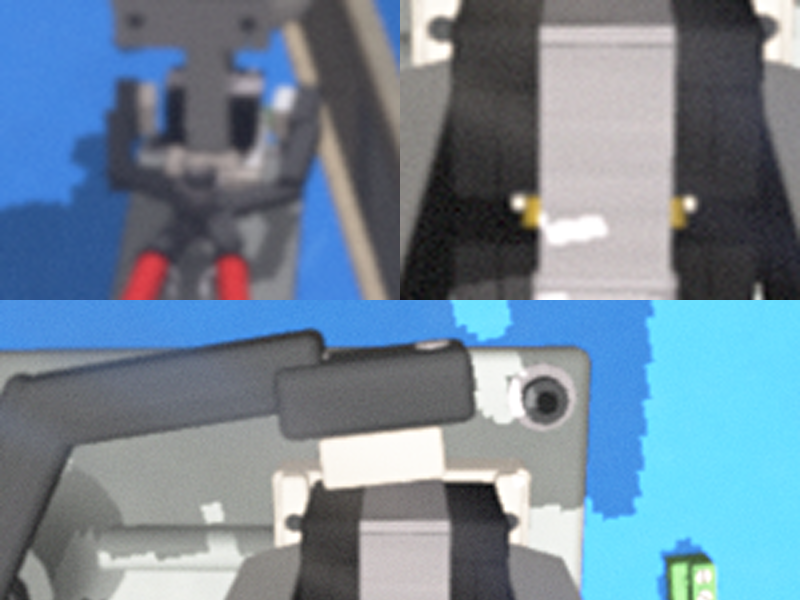

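The transformer is centred between the lips and pads, with its pins on the floor (TCP 42 mm − 7 mm = 35 mm). I'll release it and go up.

Scaled: -0.03 m is -1.2, -0.015 m is -0.6.

Call:
tcp_steps --pt "0.06 0 0 0 0" --pt "0.06 0 0 0 0" --pt "0.06 0 0 0 0" --pt "0.06 0 0 0 0" --pt "0.06 0 0 -0.2 0" --pt "0.06 0 0 -0.6 0" --pt "0.06 0 0 -1.2 0" --pt "0.094 0 0 -1.2 0" --pt "0.094 0 0 -1.2 0" --pt "0.094 0 0 0 0" --pt "0.094 0 0 0 0"

```text
time: 10.5
tool_pos: [0.5375, 0.1419, 0.1549]
ee_rot: [3.14, 0.005, 2.918]
wrist_force: [-0.4, 0.3, -0.1]
width: 0.0831
finger_force: 0.0
```

Run:
```python
from h import *
u=np.array([np.cos(1.35),np.sin(1.35)]); q=np.array([.5195,.0624])-.12*u; print(q)
delta(q[0],q[1],.16,1.35); delta(q[0],q[1],.16,2.918)
s=robot.snapshot("scene");w=robot.snapshot("wrist");np.savez("pics/w5.npz",**w)
c=np.zeros((400,800,3),np.uint8)
c[:,:400]=cv2.resize(s["color"][140:240,240:340],(400,400),interpolation=cv2.INTER_CUBIC)
c[:,400:]=cv2.resize(w["color"][130:330,180:380],(400,400),interpolation=cv2.INTER_CUBIC)
cv2.imwrite("pics/crop5.png",c)
```

```text
[ 0.4932 -0.0547]
t 10.5 pos [0.5375 0.1419 0.1549] rot [3.1395 0.0055 2.9178] w 0.08313448601504872  delta after turn: dx -0.2015 dy -0.0002 dz -0.0051 turn-first 1.5678
t 10.5 pos [0.5375 0.1419 0.1549] rot [3.1395 0.0055 2.9178] w 0.08313448601504872  delta after turn: dx -0.0004 dy -0.2015 dz -0.0051 turn-first -0.0002
```

View pics/crop5.png

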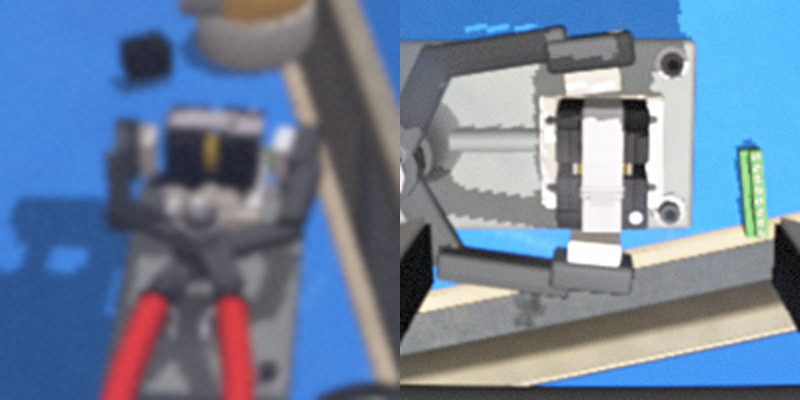

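The transformer stands upright in the nest between the pads, and its gap is visible. Now I'll go to the handles.

Call:
tcp_steps --pt "0.094 0 0 0 0.12" --pt "0.094 0 0 0 0.12" --pt "0.094 0 0 0 0.12" --pt "0.094 0 0 0 0.12" --pt "0.094 0 0 0 0.12" --pt "0.094 0 0 0 0.12" --pt "0.094 0 0 0 0.12" --pt "0.094 0 0 0 0.12" --pt "0.094 0 0 0 0.12" --pt "0.094 0 0 0 0.12" --pt "0.094 0 0 0 0.12" --pt "0.094 0 0 0 0.12" --pt "0.094 0 0 0 0.12" --pt "0.094 0 0 0 0.008"

```text
time: 11.77
tool_pos: [0.5347, 0.1415, 0.1494]
ee_rot: [-3.137, 0.002, 1.348]
wrist_force: [-0.3, 0.0, -0.2]
width: 0.094
finger_force: 0.0
```

Call:
tcp_steps --pt "0.094 -1.16 0 0 0" --pt "0.094 -1.16 0 0 0" --pt "0.094 -1.16 0 0 0" --pt "0.094 -1.16 0 0 0" --pt "0.094 -1.16 0 0 0" --pt "0.094 -1.16 0 0 0" --pt "0.094 -1.1 0 0 0" --pt "0.094 0 0 0 0" --pt "0.094 0 0 0 0"

```text
time: 12.52
tool_pos: [0.4909, -0.0557, 0.1506]
ee_rot: [-3.139, -0.0, 1.349]
wrist_force: [-0.1, 0.1, -0.2]
width: 0.0938
finger_force: 0.0
```

Run:
```python
from h import *
delta(.4932,-.0547,.037,1.35)
w=robot.snapshot("wrist");np.savez("pics/w6.npz",**w); cv2.imwrite("pics/w6.png",w["color"])
print(proj(w,[[.4932,-.0547,.056],[.52,.0624,.078]]))
```

```text
t 12.52 pos [ 0.4909 -0.0557  0.1506] rot [-3.1391 -0.0003  1.3491] w 0.09376888990978328  delta after turn: dx 0.0015 dy 0.0021 dz 0.1136 turn-first -0.0009
[[283.9356 207.9851]
 [285.1792  31.2882]]
```

View pics/w6.png

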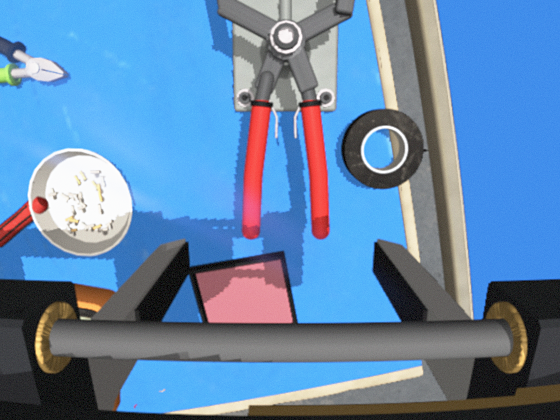

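The handles run down from the nut at (286,37), and at row 208 they sit at columns 252 and 319, so their middle (285.5) matches the squeeze point. I'll descend and squeeze.

Call:
tcp_steps --pt "0.094 0.06 0.1 0.8 0" --pt "0.094 0 0 1.2 0" --pt "0.094 0 0 1.2 0" --pt "0.094 0 0 0.8 0" --pt "0.094 0 0 0.52 0" --pt "0.094 0 0 0 0" --pt "0.094 0 0 0 0"

```text
time: 13.15
tool_pos: [0.4939, -0.0527, 0.038]
ee_rot: [-3.139, -0.0, 1.352]
wrist_force: [-0.1, 1.0, -0.3]
width: 0.0943
finger_force: 0.0
```

Call:
tcp_steps --pt "0.06 0 0 0 0" --pt "0.055 0 0 0 0" --pt "0.05 0 0 0 0" --pt "0.048 0 0 0 0" --pt "0.046 0 0 0 0" --pt "0.044 0 0 0 0" --pt "0.042 0 0 0 0" --pt "0.04 0 0 0 0"

```text
time: 13.82
tool_pos: [0.4942, -0.0557, 0.0395]
ee_rot: [-3.142, 0.004, 1.35]
wrist_force: [-3.7, -5.4, 3.2]
width: 0.044
finger_force: 19.8
```

Call:
tcp_steps --pt "0.038 0 0 0 0" --pt "0.037 0 0 0 0" --pt "0.036 0 0 0 0" --pt "0.035 0 0 0 0" --pt "0.034 0 0 0 0" --pt "0.034 0 0 0 0"

```text
time: 14.32
tool_pos: [0.494, -0.0562, 0.0395]
ee_rot: [-3.141, 0.004, 1.349]
wrist_force: [-3.3, -6.3, 4.6]
width: 0.0365
finger_force: 30.1
```

Call:
tcp_steps --pt "0.034 0 0 0 0" --pt "0.034 0 0 0 0" --pt "0.034 0 0 0 0" --pt "0.034 0 0 0 0"

```text
time: 14.65
tool_pos: [0.494, -0.0562, 0.0395]
ee_rot: [-3.141, 0.004, 1.349]
wrist_force: [-3.5, -6.0, 4.2]
width: 0.0367
finger_force: 30.1
```

Call:
tcp_steps --pt "0.045 0 0 0 0" --pt "0.055 0 0 0 0" --pt "0.065 0 0 0 0" --pt "0.08 0 0 0 0" --pt "0.094 0 0 0 0" --pt "0.094 0 0 0 0" --pt "0.094 0 0 -0.4 0" --pt "0.094 0 0 -1.2 0" --pt "0.094 0 0 -1.6 0" --pt "0.094 0 0 -1.4 0" --pt "0.094 0 0 0 0" --pt "0.094 0 0 0 0"

```text
time: 15.65
tool_pos: [0.4967, -0.0543, 0.1576]
ee_rot: [3.134, -0.0, 1.35]
wrist_force: [0.5, 0.4, -0.3]
width: 0.0939
finger_force: 0.0
```

Run:
```python
from h import *
delta(.537,.142,.15,2.918); delta(.537,.142,.15,1.35)
```

```text
t 15.65 pos [ 0.4967 -0.0543  0.1576] rot [ 3.134  -0.0001  1.3501] w 0.09386153800452193  delta after turn: dx 0.0042 dy 0.2004 dz 0.0076 turn-first -1.5679
t 15.65 pos [ 0.4967 -0.0543  0.1576] rot [ 3.134  -0.0001  1.3501] w 0.09386153800452193  delta after turn: dx 0.2004 dy -0.0036 dz 0.0076 turn-first 0.0001
```

The manual's scale: shifts go in units of 25 mm. Converting my numbers, 0.029 m is 1.16, 0.0265 m is 1.06.

Call:
tcp_steps --pt "0.094 1.16 -0.02 0 0" --pt "0.094 1.16 -0.02 0 0" --pt "0.094 1.16 -0.02 0 0" --pt "0.094 1.16 -0.02 0 0" --pt "0.094 1.16 -0.02 0 0" --pt "0.094 1.16 -0.02 0 0" --pt "0.094 1.06 -0.02 0.16 0" --pt "0.094 0 0 0 0"

```text
time: 16.32
tool_pos: [0.5339, 0.1465, 0.1469]
ee_rot: [-3.137, -0.001, 1.355]
wrist_force: [-0.7, 0.3, -0.5]
width: 0.0939
finger_force: 0.0
```

Call:
tcp_steps --pt "0.094 0 0 0 -0.12" --pt "0.094 0 0 0 -0.12" --pt "0.094 0 0 0 -0.12" --pt "0.094 0 0 0 -0.12" --pt "0.094 0 0 0 -0.12" --pt "0.094 0 0 0 -0.12" --pt "0.094 0 0 0 -0.12" --pt "0.094 0 0 0 -0.12" --pt "0.094 0 0 0 -0.12" --pt "0.094 0 0 0 -0.12" --pt "0.094 0 0 0 -0.12" --pt "0.094 0 0 0 -0.12" --pt "0.094 0 0 0 -0.12" --pt "0.094 0 0 0 -0.008" --pt "0.094 0 0 0 0" --pt "0.094 0 0 0 0"

```text
time: 17.65
tool_pos: [0.5346, 0.1419, 0.1491]
ee_rot: [-3.141, -0.001, 2.915]
wrist_force: [1.4, 0.1, 0.6]
width: 0.0942
finger_force: 0.0
```

Run:
```python
from h import *
delta(.5375,.1419,.155,2.918)
w=robot.snapshot("wrist");np.savez("pics/w7.npz",**w)
a=load("pics/w5.npz")
def prof(s,z,x0):  # gray along press y through nest, at offset x0 along press x
    u=np.array([np.cos(1.35),np.sin(1.35)]);v=np.array([-u[1],u[0]]);n=np.array([.537,.142])
    ys=np.arange(-.034,.0341,.001); P=[[*(n+x0*u+y*v),z] for y in ys]
    p=proj(s,P).astype(np.float32); g=cv2.remap(cv2.cvtColor(s["color"],6),p[:,:1].copy(),p[:,1:].copy(),1)[:,0]
    return g
for z,x0 in ((.069,-.0135),(.069,.0135),(.073,0.)):
    print(x0);print("open",*prof(a,z,x0));print("now ",*prof(w,z,x0))
```

```text
t 17.65 pos [0.5346 0.1419 0.1491] rot [-3.1408 -0.0014  2.915 ] w 0.09416008399378513  delta after turn: dx -0.0028 dy 0.0006 dz -0.0059 turn-first -0.0030
-0.0135
open 246 253 254 251 251 250 246 214 169 161 164 168 138 90 79 87 88 95 93 87 92 96 97 101 102 103 109 111 111 109 112 107 96 91 92 90 89 91 105 107 104 102 99 99 99 94 92 90 87 81 62 73 80 80 67 51 46 34 23 18 24 113 197 215 239 252 241 230 236
now  247 253 251 245 227 223 221 196 166 166 167 168 173 178 108 74 81 85 87 93 81 85 94 99 99 100 103 105 107 109 108 112 112 98 103 115 114 112 112 108 109 107 104 104 101 94 79 85 88 87 88 90 83 45 35 31 19 77 218 241 239 228 198 217 246 251 226 224 237
0.0135
open 240 240 237 224 212 201 181 173 175 177 176 173 136 105 112 159 201 189 146 98 99 104 99 102 100 97 98 100 95 95 95 73 37 27 26 27 27 55 8
[... 207 characters left out ...]
 93 96 92 94 96 87 70 81 86 86 84 85 85 87 87 87 88 89 77 58 72 68 46 47 53 47 30 23 12 19 100 253 241 245 246 194 134 134 136 135 138 136
0.0
open 251 254 254 253 254 254 255 245 179 138 139 138 167 246 247 245 244 245 245 245 245 245 241 235 232 231 232 230 237 242 245 248 247 247 249 249 249 248 249 249 250 250 249 249 250 250 251 251 251 251 249 250 252 243 194 168 169 167 126 94 95 100 136 146 217 252 254 250 240
now  255 254 253 253 253 254 255 243 169 136 137 140 137 146 212 247 244 245 241 235 231 230 230 228 235 239 241 246 245 245 247 248 247 246 247 248 248 249 248 248 249 249 250 250 249 250 249 249 249 249 248 246 243 239 157 100 91 89 116 214 240 238 215 163 225 254 255 248 238
```

The seam gap is gone: the former 6 mm dark band is absent. The near pad edge is back where it was, so the handles are open. Next I'll align over the seam.

Scaled: 0.02 m is 0.8, -0.0025 m is -0.1.

Call:
tcp_steps --pt "0.06 -0.1 0.02 0 -0.003" --pt "0.06 0 0 0.8 0" --pt "0.06 0 0 0.8 0" --pt "0.06 0 0 0.8 0" --pt "0.06 0 0 0 0" --pt "0.06 0 0 0 0" --pt "0.06 0 0 0 0"

```text
time: 18.28
tool_pos: [0.5384, 0.1424, 0.0911]
ee_rot: [3.141, 0.001, 2.921]
wrist_force: [1.6, -0.6, -0.1]
width: 0.0605
finger_force: 0.0
```

Run:
```python
from h import *
delta(.5378,.142,.042,2.918)
```

```text
t 18.28 pos [0.5384 0.1424 0.0911] rot [3.1411 0.0015 2.9205] w 0.06045955393967206  delta after turn: dx 0.0005 dy -0.0005 dz 0.0491 turn-first 0.0025
```

Scaled: 0.015 m is 0.6, 0.01 m is 0.4.

Call:
tcp_steps --pt "0.06 0.02 -0.012 0.6 0" --pt "0.06 0 0 0.6 0" --pt "0.06 0 0 0.4 0" --pt "0.06 0 0 0.2 0" --pt "0.06 0 0 0.14 0" --pt "0.06 0 0 0 0" --pt "0.06 0 0 0 0"

```text
time: 18.87
tool_pos: [0.5376, 0.1422, 0.0422]
ee_rot: [3.141, 0.001, 2.921]
wrist_force: [0.1, 0.7, -0.4]
width: 0.0599
finger_force: 0.0
```

Call:
tcp_steps --pt "0.03 0 0 0 0" --pt "0.03 0 0 0 0" --pt "0.03 0 0 0 0" --pt "0.03 0 0 0 0" --pt "0.03 0 0 0 0" --pt "0.03 0 0 0 0" --pt "0.03 0 0 0 0"

```text
time: 19.45
tool_pos: [0.5373, 0.1422, 0.0418]
ee_rot: [3.141, 0.0, 2.921]
wrist_force: [-0.1, 0.8, 1.6]
width: 0.0339
finger_force: 30.0
```

Scaled: -0.025 m is -1, -0.02 m is -0.8.

Call:
tcp_steps --pt "0.03 0 0 -0.2 0" --pt "0.03 0 0 -0.4 0" --pt "0.03 0 0 -0.8 0" --pt "0.03 0 0 -1 0" --pt "0.03 0 0 -1 0" --pt "0.03 0 0 -0.8 0" --pt "0.03 0 0 -0.4 0" --pt "0.03 0 0 0 -0.1" --pt "0.03 0 0 0 -0.1" --pt "0.03 0 0 0 0" --pt "0.03 0 0 0 0"

```text
time: 20.37
tool_pos: [0.5367, 0.1421, 0.156]
ee_rot: [-3.141, -0.001, 3.118]
wrist_force: [0.4, 0.2, -1.5]
width: 0.0341
finger_force: 30.0
```

Run:
```python
from h import *
delta(.435,-.156,.013,3.12)
w=robot.snapshot("wrist");np.savez("pics/w8.npz",**w)
o,b=w["color"],load("pics/w3.npz")["color"]
print(o[240:300,283].mean(1).astype(int)); print(o[240:330,262].mean(1).astype(int)); print(b[240:330,262].mean(1).astype(int))
```

```text
t 20.37 pos [0.5367 0.1421 0.156 ] rot [-3.1413 -0.001   3.1183] w 0.03405506599737092  delta after turn: dx 0.0953 dy -0.3002 dz 0.1430 turn-first -0.0017
[179 183 169 149 167 166 167 169 167 167 173 173 172 170 168 174 164 170
 172 170 168 169 173 173 172 174 170 168 167 165 176 224 247 248 249 250
 240 189 166 167 170 170 165 163 165 164 172 168 171 164 168 166 182 233
 247 248 247 246 248 246]
[ 64  60  60  57  58  52  57  56  53  61  63  59  61  66  66  66  69  66
  68  66  64  59  53  51  46  49  64  76  76  71  67  41  35  33  33  22
  34  40  37  32  32  34  33  44  31  40  33  40  37  33  42  59  68  75
  83  82  79  66  66  65  68  88  86  77  71  62  55  51  62  72  76  69
  68  69  65  61  63  62  53  59 106 155 147  81  41  55  50  63  64  65]
[ 58  56  55  54  54  45  46  54  49  58  52  59  55  67  63  63  67  59
  56  58  58  57  51  57  50  44  42  41  41  35  36  39  28  45  79 107
 118 113 108 110  98  78  29   7  14  26  28  35  39  39  29  32  44  56
  70  75  71  70  74  77  73  68  62  58  64  57  60  56  64  62  54  46
  60  68  61  61  65  62  63  58  59  60  50  43  46  53  59  58  66  64]
```

Held, with a width of 34 mm. Next I'll travel to the tray.

Scaled: -0.03 m is -1.2, 0.0095 m is 0.38.

Call:
tcp_steps --pt "0.03 0.38 -1.2 0 0" --pt "0.03 0.38 -1.2 0 0" --pt "0.03 0.38 -1.2 0 0" --pt "0.03 0.38 -1.2 0 0" --pt "0.03 0.38 -1.2 0 0" --pt "0.03 0.38 -1.2 0 0" --pt "0.03 0.38 -1.2 0 0" --pt "0.03 0.38 -1.2 0 0" --pt "0.03 0.38 -1.2 0 0" --pt "0.03 0.38 -1.2 0 0" --pt "0.03 0 0 0 0" --pt "0.03 0 0 0 0" --pt "0.03 0 0 0 0"

```text
time: 21.5
tool_pos: [0.4358, -0.1555, 0.1562]
ee_rot: [3.141, -0.0, 3.119]
wrist_force: [-0.8, 0.6, -1.3]
width: 0.0339
finger_force: 30.0
```

Run:
```python
from h import *
delta(.435,-.156,.013,3.12)
w=robot.snapshot("wrist");np.savez("pics/w9.npz",**w)
hsv=cv2.cvtColor(w["color"],cv2.COLOR_BGR2HSV); m=cv2.inRange(hsv,(165,50,90),(180,200,255))|cv2.inRange(hsv,(0,50,120),(8,200,255))
n,l,st,ce=cv2.connectedComponentsWithStats(m)
for i in np.argsort(-st[1:,4])[:4]+1: print(st[i])
i=1+np.argmax(st[1:,4]); x,y,ww,hh,_=st[i]
for p in ((x,y),(x+ww,y),(x,y+hh),(x+ww,y+hh)): print(p,onz(w,p,.006))
t=load("pics/top0.npz");h=cv2.cvtColor(t["color"],cv2.COLOR_BGR2HSV);m=cv2.inRange(h,(165,50,60),(180,255,255))
n,l,st,ce=cv2.connectedComponentsWithStats(m); i=1+np.argmax(st[1:,4]); print("top",st[i],onz(t,ce[i],.006))
```

```text
t 21.5 pos [ 0.4358 -0.1555  0.1562] rot [ 3.1407 -0.0003  3.1194] w 0.033883552489878066  delta after turn: dx 0.0008 dy -0.0006 dz 0.1432 turn-first -0.0006
[ 229  148  106   91 8047]
[ 387  235  114   46 1823]
[441   0  18   8  94]
[476 300  11  12  65]
(np.int32(229), np.int32(148)) [ 0.3924 -0.2001  0.006 ]
(np.int32(335), np.int32(148)) [ 0.3944 -0.1078  0.006 ]
(np.int32(229), np.int32(239)) [ 0.4756 -0.2046  0.006 ]
(np.int32(335), np.int32(239)) [ 0.4778 -0.1068  0.006 ]
top [ 348  232   49   45 2110] [ 0.4342 -0.1541  0.006 ]
```

Call:
tcp_steps --pt "0.03 0.02 0 0.6 0" --pt "0.03 0 0 1 0" --pt "0.03 0 0 1.2 0" --pt "0.03 0 0 1.2 0" --pt "0.03 0 0 0.8 0" --pt "0.03 0 0 0.48 0" --pt "0.03 0 0 0.24 0" --pt "0.03 0 0 0 0" --pt "0.03 0 0 0 0"

```text
time: 22.3
tool_pos: [0.436, -0.1553, 0.019]
ee_rot: [-3.141, 0.001, 3.122]
wrist_force: [0.5, 1.2, -1.5]
width: 0.0338
finger_force: 30.0
```

Call:
tcp_steps --pt "0.03 0 0 0.08 0" --pt "0.03 0 0 0.04 0" --pt "0.03 0 0 0.04 0" --pt "0.03 0 0 0 0" --pt "0.03 0 0 0 0"

```text
time: 22.72
tool_pos: [0.4356, -0.156, 0.0148]
ee_rot: [-3.141, 0.001, 3.121]
wrist_force: [0.2, -0.3, -2.2]
width: 0.0336
finger_force: 30.0
```

Call:
tcp_steps --pt "0.03 0 0 0.04 0" --pt "0.03 0 0 0.02 0" --pt "0.03 0 0 0 0" --pt "0.03 0 0 0 0"

```text
time: 23.05
tool_pos: [0.4353, -0.1559, 0.0129]
ee_rot: [-3.142, -0.0, 3.121]
wrist_force: [-0.3, 0.2, -2.2]
width: 0.034
finger_force: 30.0
```

Call:
tcp_steps --pt "0.03 0 0 0.02 0" --pt "0.03 0 0 0 0" --pt "0.03 0 0 0 0"

```text
time: 23.3
tool_pos: [0.4355, -0.1559, 0.0128]
ee_rot: [-3.141, 0.0, 3.121]
wrist_force: [-0.8, 0.6, 1.0]
width: 0.0344
finger_force: 30.0
```

Scaled: 0.0004 m is 0.016.

Call:
tcp_steps --pt "0.03 0 0 0.016 0" --pt "0.03 0 0 0 0" --pt "0.03 0 0 0 0"

```text
time: 23.55
tool_pos: [0.4355, -0.1559, 0.0127]
ee_rot: [-3.141, 0.0, 3.121]
wrist_force: [-2.6, 1.6, 5.6]
width: 0.0339
finger_force: 30.0
```

Call:
tcp_steps --pt "0.042 0 0 0 0" --pt "0.042 0 0 0 0" --pt "0.042 0 0 0 0" --pt "0.042 0 0 0 0" --pt "0.042 0 0 -0.12 0" --pt "0.042 0 0 -0.24 0" --pt "0.042 0 0 -0.6 0" --pt "0.042 0 0 -0.8 0" --pt "0.042 0 0 -1.2 0" --pt "0.06 0 0 -1.4 0" --pt "0.09 0 0 -1.4 0" --pt "0.09 0 0 0 0" --pt "0.09 0 0 0 0"

```text
time: 24.63
tool_pos: [0.437, -0.1567, 0.1594]
ee_rot: [-3.139, 0.006, 3.121]
wrist_force: [0.3, 0.8, 0.2]
width: 0.0652
finger_force: 0.0
```

Run:
```python
from h import *
w=robot.snapshot("wrist");s=robot.snapshot("scene");s0=load("pics/scene0.npz")
def prof(im,P): p=proj(im,P).astype(np.float32); return cv2.remap(cv2.cvtColor(im["color"],6),p[:,:1].copy(),p[:,1:].copy(),1)[:,0]
r=np.arange(-.03,.0301,.001)
for y in (-.013,.013): print("along x, flank",*prof(w,[[.4355+d,-.156+y,.040] for d in r]))
print("along x, clip",*prof(w,[[.4355+d,-.156,.044] for d in r]))
print("along y",*prof(w,[[.4455,-.156+d,.040] for d in r]))
d=cv2.absdiff(s["color"],s0["color"]).max(2)
for n,(x0,y0,x1,y1) in dict(handles=(262,215,305,252),solder=(205,170,240,202),tape=(314,234,356,268),nestpads=(264,168,322,200)).items():
    print(n,"mean diff",d[y0:y1,x0:x1].mean().round(1),"frac>60",(d[y0:y1,x0:x1]>60).mean().round(3))
```

```text
along x, flank 123 122 119 122 124 120 93 45 18 16 36 66 82 81 76 77 76 60 73 82 83 82 83 85 86 88 88 88 92 82 70 89 93 94 98 99 100 100 102 103 100 104 102 101 104 105 106 103 102 125 170 194 196 196 193 194 188 139 73 64 64
along x, flank 180 156 152 151 135 120 112 67 22 14 27 54 77 84 84 87 86 77 64 78 86 86 85 85 84 84 83 83 83 82 68 67 83 84 83 86 84 85 86 83 85 83 84 128 236 255 255 234 151 97 135 193 199 197 197 198 195 196 147 81 67
along x, clip 121 121 121 119 121 115 95 85 87 124 221 241 244 246 247 248 247 247 247 248 249 249 248 247 247 247 248 248 248 247 246 246 247 247 246 245 247 245 239 233 225 224 224 225 226 233 241 242 241 236 210 193 195 195 197 195 151 88 66 76 79
along y 191 192 193 191 193 193 192 191 195 194 196 194 178 126 100 102 107 100 93 98 96 108 184 231 233 234 232 233 232 234 234 235 235 235 236 239 232 180 109 85 85 74 80 85 82 84 127 182 197 198 198 197 197 198 198 198 196 200 197 198 199
handles mean diff 8.7 frac>60 0.008
solder mean diff 78.4 frac>60 0.515
tape mean diff 6.0 frac>60 0.0
nestpads mean diff 13.9 frac>60 0.051
```

The transformer is shut (about 40 mm long, seam in the middle), upright in the tray and about 34 mm wide in view. The handles and tape are unchanged. The arm currently hides the solder reel, but it never went near it.

```bash
python3 -c "
from bench import robot
print(robot.close_job())"
```

```text
the job is handed in; nothing more can be done
None
```

I handed the job in at about 25 s: the transformer was clipped shut in the press and now stands on its pins in the pink-lined tray, with the handles sprung open. The handles and tape matched the first picture; I didn't recheck the solder reel (hidden by the arm) or the terminal strip, but I saw no contact with either.

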